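# Load the autosampler carrier: cooling plate, then vial rack

## Task

Load the sampler carrier on the bench: lay the loose aluminium cooling plate flat in the carrier's pocket, then put the vial rack over it, tongue hooked under the lip at the end of the carrier opposite the catch, and press the rack's other end down until the sprung catch snaps shut over it. Set both parts down rather than dropping them, leave the rack fully home and let go, and leave the bottles, the column and the well plate where they are.

Things in the scene. Friction and masses are not known exactly. Their poses are not given: they have to be found in the camera images.
- carrier: Grey metal tray fixed to the bench, 140 x 84 mm. Origin: centre of its underside, on the bench. Its x runs along it: -x is the lip end with a small wire pull (away from the robot), +x the catch end; z up. Corner guides at x -42..-26 and 30..51 mm, 28.5 mm either side of the middle line, stand 10 mm above the pocket floor and flare outwards to 18 mm; between them the sides are open for fingers
- pocket (a point): Centre of the pocket floor, 12 mm above the bench, axes as the carrier's. The pocket for the plate is 84 mm long (x -42 to 42) and 57 mm wide. At its lip end a solid ledge 8 mm high (x -56 to -42) carries the rack's tongue; at its catch end is a rim 5 mm high. Two posts at x 48, 18 mm high, stop the rack's rear end. Home, the rack's underside is 8 mm above this floor
- lip_edge (a point): Middle of the lower free edge of the fixed lip at the carrier's -x end: x -50, 17.5 mm above the pocket floor. From the wall at x -56 to this edge the lip overhangs the ledge, 60 mm wide, with 9.5 mm of room between ledge and lip; the lip is 4 mm thick. Axes as the carrier's
- catch_nose (a point): Inner tip of the underside of the black plastic sprung catch at the carrier's +x end, 24 mm wide. Shut, it is at carrier x 43.5, 36.5 mm above the pocket floor. Above the tip the catch slopes back as a lead-in to x 50 at 50 mm height, so that the rack's rear lower edge, coming down, pushes it outwards
- catch (a joint): Angle of the catch about its hinge low at the carrier's +x end: 0 shut, growing as it is pushed outwards, to at most 0.3 rad. A stiff spring shuts it. The hooked and lowered rack comes to rest with its rear end on the catch, 5 to 10 mm or more short of home; about 5 to 12 N downwards at the thumb pad pushes the catch 0.04 to 0.13 rad open, then it springs back to 0 with the rack home
- plate_center (a point): Centre of the loose aluminium cooling plate, a flat slab 79 mm (x) by 52 mm (y) by 8 mm thick with two shallow grooves on top, about 90 g; alike when turned by half. z is its upper side
- rack_center (a point): Centre (18 mm above the underside) of the body of the loose white vial rack, about 200 g. x points to its rear end, which goes to the catch, z up. Body 90 mm long (x -45 to 45), 52 mm wide, 36 mm high, with twelve blue vial caps 8 mm higher over x -43 to 15. The last 8 mm (x 37 to 45) are a step 28 mm above the underside with a 1.5 mm snap bead, over which the catch closes
- tongue_tip (a point): End of the rack's tongue, a tab 4 mm thick, 30 mm wide and 12 mm long at the level of the underside, pointing to -x; this point is 57 mm from the rack centre, 2 mm above the underside. Lip and catch both overhang, so the rack must be tipped 20 to 35 degrees, tongue end down, to enter. Home, the tip lies 0 to 2 mm from the wall behind the lip
- thumb_pad (a point): Middle of the bare pad (17 x 38 mm) on the rack's top, 36 mm above the underside and 26 mm from the rack centre in +x: the place to press
- bottle_a_c (a point): Middle of the clear solvent bottle, 70 mm across and 140 mm tall (a bystander)
- bottle_b_c (a point): Middle of the amber solvent bottle, 56 mm across and 105 mm tall (a bystander)
- column_c (a point): Middle of the steel chromatography column lying on the bench, 190 mm long, 16 mm thick (a bystander)
- wellplate_c (a point): Middle of the white 96-well plate on the bench, 128 x 86 x 14 mm (a bystander)

How it is judged:
By the outcome, as a careful person would: the job done as asked, in the order asked, and still so for the second after the job is handed in, with the robot touching nothing.
It also fails if it takes over 64 s, if anything falls off the work surface, if the arm or the gripper's body presses on something with over 40 N, if the wrist force passes 120 N, or if a joint passes its speed limit or range.

## Robot

A 6-joint arm with a two-finger parallel gripper is mounted at the origin on the work surface. World frame = base frame: x ahead of the robot, y to its left, z up, the work surface at z = 0. Lengths are in m, angles in rad, forces in N, time in s.
With the tool pointing down it reaches from about 0.4 to 0.925 m from the base axis. Payload 3.4 kg.
Tool frame: the origin (TCP) lies at the very end of the fingers, on their centre line; the grasp point (between the pads) lies 19 mm behind it; z points along the fingers, y is the direction in which the jaws open and shut (so a half turn about z gives the same grasp; the last joint's range is limited). The gripper opens to 85 mm and grips with 20 to 120 N. Pads are 22 mm wide; open, the fingers measure 114 mm over their backs; the gripper's body (76 mm by 85 mm) begins 54 mm behind the grasp point. The pads swing forward as they close: fully open they stand 13 mm farther back than shut.
Start: joints at [1.063, 0.307, 1.506, -0, 1.328, -0.073], TCP at [0.242, 0.522, 0.231] pointing down, gripper open.
Joint ranges: [-3.12, 3.12], [-1.05, 2.28], [0.14, 2.33], [-1.42, 4.57], [0.1, 2.73], [-2.68, 2.68]. Speed limits (rad/s): [2.57, 2.57, 3.14, 3.14, 3.14, 3.14].

## Interface

Orientations are given as a unit quaternion [x, y, z, w].
In Python, from bench import get_obs, camera, get_calibration, sign_off, look_for, spot_point gives the robot as it stands.
- The arm moves only by the shell command python3 -m crank 'ROWS' [OPENING]. ROWS is JSON, a list of rows, each an object with "translation": the shift along the tool's x, y, z in mm, a list of three; "yaw": the turn about the tool's z in degrees. In form: [{"translation": [tx, ty, tz], "yaw": yaw}, ...]. A call has 1 to 12 rows; each row shifts and turns the commanded pose from where the row before left it, along the tool's axes as they then stand; what a row does not reach is not made up. A row lasts 1/12 s, in which the tool goes at most 41.7 mm and 7.16 degrees, less where a joint would pass 70% of its speed; a pose out of reach is approached as far as the arm can. A call is refused whole if a number of a shift passes 41.7 or a number of a turn 7.16, either way. A call with a gripper value outside its range is refused whole. OPENING is the closure in counts, from 0 (fully open) to 255 (shut), set as the call begins (- or left out, the last holds). The fingers move at their own pace and stop on an object; the grip force is fixed at half the most. Time passes only in rows, so rows that do not move let the fingers close. It gives the time, the measured TCP pose, the force and the opening at its end, in the units of the state.
- get_obs(): the state, without advancing time (a new reading comes with each control period).
- camera(name): name is "side" or "top" or "wrist"; returns the picture (420x560x3 uint8, red, green, blue); there is no depth.
- get_calibration(name): a dict with "fovy" (degrees; the focal length in pixels is half the picture's height over the tangent of half this angle, whatever the lens; pixels are square), "cx", "cy" (the principal point, pixels), "world_from_camera" (4x4, takes a point from camera to world coordinates). Camera axes: x right, y down, z forward; pixel columns grow to the right and rows downward; lengths in m; the calibration is good to about 2 mm. The wrist camera is an equidistant fisheye: a pixel r from the principal point sees the ray r / f radians off the axis. A picture is of the moment at which its call begins: read the wrist's pose just before it. get_calibration takes no time and is no camera call; for the wrist camera it gives the pose at the moment of the call.
- sign_off(): hands the job in, once; it reports no verdict.
Trained networks look in the newest picture that a camera, given by its name, has taken for a name from the list of things; names that differ only in an ending like _2 or _b are one class to them, and where a whole thing is asked for, a point or a joint stands for the part that bears it (a point fixed in the world has none). Each returns a list of dicts, best first, with "confidence" (0 to 1); they miss things now and then, are a little off and sometimes report something else, mostly with a low value. They report only what shows in the picture. A call takes as long as a camera call.
- look_for(camera, query): "bbox" ([left, top, right, bottom] in pixels, round what is visible of it).
- spot_point(camera, query): "location" ([column, row] in pixels: a listed point, or the origin of a listed thing).
The state is a dict: "clock": time; "joint_pos": joint angles; "qvel": joint speeds; "effort": joint torques, N m; "eef_pos": TCP position; "eef_rot": TCP orientation; "force": force on the tool from outside, world axes, zero at the start; "torque": the same for the moment, N m; "width": finger opening in m.
Only numpy, scipy, OpenCV 4.12 (cv2) and the standard library are available. Lean on these libraries where they do the work, as an engineer would, in place of code of your own. Each camera call takes 0.05 s, during which the arm holds its last target. There are 200 camera calls.

## Working session

There is one attempt and no reset: what is moved stays moved. The work goes in short steps, Python scripts to look and compute and a shell command to move; the robot and the scene stay as the last step left them, time stands still between calls to the robot, and variables do not carry over. Pictures are saved under pics/ and viewed, about 8 in all and at most 12, crops included, and the job is handed in when it is done.

```bash
mkdir -p pics; ls
cat > h.py <<'E'
import numpy as np, cv2
from bench import *
from scipy.spatial.transform import Rotation as R
def snap(n,f):
    im=camera(n); cv2.imwrite('pics/'+f,im[:,:,::-1]); return im
def ray(n,px,cal=None):
    c=cal or get_calibration(n); f=210/np.tan(np.radians(c['fovy'])/2)
    d=np.array([px[0]-c['cx'],px[1]-c['cy']]); T=np.array(c['world_from_camera'])
    if n=='wrist':
        r=np.hypot(*d); th=r/f; v=np.r_[d/max(r,1e-9)*np.sin(th),np.cos(th)]
    else: v=np.r_[d/f,1]
    return T[:3,3],T[:3,:3]@(v/np.linalg.norm(v))
def at_z(n,px,z,cal=None):
    o,v=ray(n,px,cal); return o+v*(z-o[2])/v[2]
def meet(rs):
    A=sum(np.eye(3)-np.outer(v,v) for o,v in rs); b=sum((np.eye(3)-np.outer(v,v))@o for o,v in rs)
    return np.linalg.solve(A,b)
def proj(n,p,cal=None):
    c=cal or get_calibration(n); f=210/np.tan(np.radians(c['fovy'])/2)
    T=np.array(c['world_from_camera']); q=T[:3,:3].T@(np.array(p)-T[:3,3])
    if n=='wrist':
        r=np.hypot(q[0],q[1]); s=f*np.arctan2(r,q[2])/max(r,1e-9)
    else: s=f/q[2]
    return np.array([c['cx']+s*q[0],c['cy']+s*q[1]])
E
python3 - <<'E'
from h import *
a=snap('top','t0.png'); b=snap('side','s0.png'); w=snap('wrist','w0.png')
cv2.imwrite('pics/ts0.png',cv2.resize(np.vstack([a,b]),None,fx=.714,fy=.714)[:,:,::-1])
o=get_obs(); print({k:np.round(v,3).tolist() for k,v in o.items()})
for q in ['pocket','lip_edge','catch_nose','plate_center','rack_center','tongue_tip','thumb_pad','carrier']:
  for n in ['top','side','wrist']:
    print(q,n,[(np.round(d['location']).tolist(),round(d['confidence'],2)) for d in spot_point(n,q)[:2]])
for n in ['top','side','wrist']:
  c=get_calibration(n);print(n,c['fovy'],np.round(c['world_from_camera'],3).tolist())
E
```

```text
pics
{'clock': 0.15, 'joint_pos': [1.063, 0.307, 1.507, -0.0, 1.328, -0.073], 'qvel': [0.001, -0.003, -0.004, -0.0, -0.002, -0.001], 'effort': [0.0, -45.797, -25.222, -0.0, 0.009, -0.0], 'eef_pos': [0.241, 0.521, 0.231], 'eef_rot': [0.215, 0.977, -0.001, -0.0], 'force': [-1.293, -0.639, 0.244], 'torque': [0.029, -0.025, 0.05], 'width': 0.086}
pocket top [([282.0, 234.0], 0.87)]
pocket side [([261.0, 246.0], 0.9)]
pocket wrist [([101.0, 417.0], 0.84)]
lip_edge top [([284.0, 218.0], 0.74), ([138.0, 233.0], 0.54)]
lip_edge side [([279.0, 236.0], 0.62)]
lip_edge wrist []
catch_nose top [([282.0, 248.0], 0.42)]
catch_nose side [([248.0, 232.0], 0.58)]
catch_nose wrist []
plate_center top [([208.0, 240.0], 0.74)]
plate_center side [([298.0, 198.0], 0.73), ([226.0, 204.0], 0.69)]
plate_center wrist []
rack_center top [([355.0, 245.0], 0.92)]
rack_center side [([286.0, 292.0], 0.69), ([250.0, 232.0], 0.63)]
rack_center wrist []
tongue_tip top [([349.0, 228.0], 0.81), ([222.0, 173.0], 0.7)]
tongue_tip side [([305.0, 289.0], 0.56)]
tongue_tip wrist []
thumb_pad top [([361.0, 252.0], 0.7)]
thumb_pad side [([264.0, 244.0], 0.66)]
thumb_pad wrist []
carrier top [([279.0, 237.0], 0.8)]
carrier side [([265.0, 245.0], 0.92)]
carrier wrist []
top 57.75418431639391 [[0.013, -0.995, 0.103, 0.459], [-1.0, -0.012, 0.01, -0.0], [-0.009, -0.103, -0.995, 1.248], [0.0, 0.0, 0.0, 1.0]]
side 52.0761225776773 [[0.915, -0.222, 0.336, 0.178], [-0.402, -0.47, 0.786, -0.941], [-0.017, -0.854, -0.52, 0.704], [0.0, 0.0, 0.0, 1.0]]
wrist 65.70646984690485 [[0.42, 0.875, 0.239, 0.183], [0.907, -0.405, -0.111, 0.55], [-0.001, 0.264, -0.965, 0.373], [0.0, 0.0, 0.0, 1.0]]
```

View pics/t0.png

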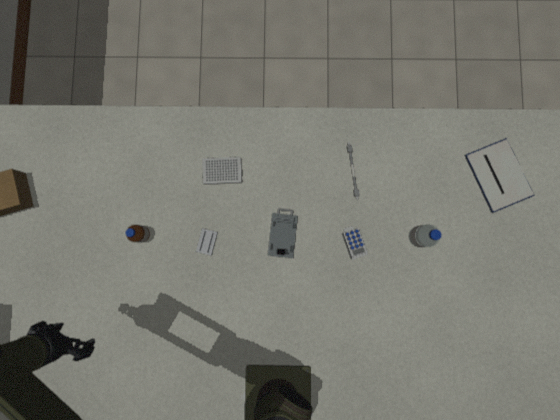

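View pics/s0.png

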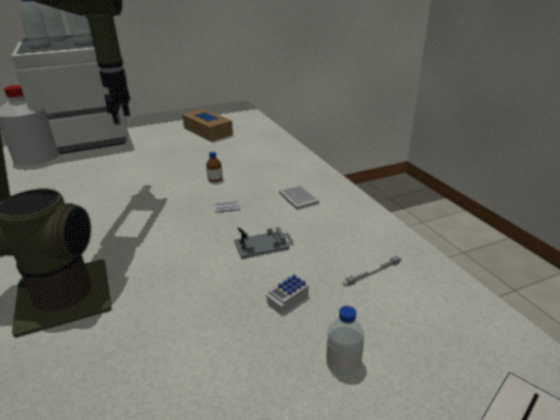

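Run:
```python
from h import *
T={'pocket':((282,234),(261,246)),'lip':((284,218),(279,236)),'nose':((282,248),(248,232)),'plate':((208,240),(226,204)),'rack':((355,245),(286,292)),'tongue':((349,228),(305,289)),'thumb':((361,252),(264,300))}
for k,(a,b) in T.items(): print(k,np.round(meet([ray('top',a),ray('side',b)]),3))
for k,a,z in [('pocket',(282,234),.012),('lip',(284,218),.0295),('nose',(282,248),.0485),('plate',(208,240),.008),('rack',(355,245),.018),('tongue',(349,228),.002),('thumb',(361,252),.036)]: print(k,np.round(at_z('top',a,z),3))
a=cv2.imread('pics/t0.png')[190:280,180:400]; cv2.imwrite('pics/tc.png',cv2.resize(a,(792,324),interpolation=cv2.INTER_CUBIC))
```

```text
pocket [ 0.514 -0.008 -0.001]
lip [ 0.566 -0.014  0.022]
nose [ 0.473 -0.01   0.059]
plate [0.49  0.231 0.017]
rack [ 0.484 -0.242  0.028]
tongue [ 0.54  -0.228  0.005]
thumb [ 0.444 -0.254  0.032]
pocket [ 0.515 -0.009  0.012]
lip [ 0.566 -0.014  0.03 ]
nose [ 0.47  -0.009  0.048]
plate [0.493 0.232 0.008]
rack [ 0.483 -0.244  0.018]
tongue [ 0.538 -0.228  0.002]
thumb [ 0.46  -0.259  0.036]
```

View pics/tc.png

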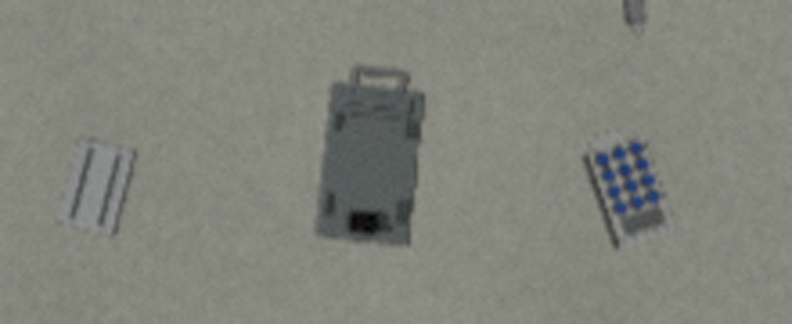

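```bash
python3 -m crank '[{"translation":[-35,-15.7,0],"yaw":0},{"translation":[-35,-15.7,0],"yaw":0},{"translation":[-35,-15.7,0],"yaw":0},{"translation":[-35,-15.7,0],"yaw":0},{"translation":[-35,-15.7,0],"yaw":0},{"translation":[-35,-15.7,0],"yaw":0},{"translation":[-35,-15.7,0],"yaw":0},{"translation":[-35,-15.7,0],"yaw":0},{"translation":[-35,-15.7,0],"yaw":0},{"translation":[-35,-15.7,0],"yaw":0},{"translation":[0,0,0],"yaw":-7},{"translation":[0,0,0],"yaw":-7}]'
python3 -m crank '[{"translation":[0,0,0],"yaw":-2.5},{"translation":[0,0,0],"yaw":0},{"translation":[0,0,0],"yaw":0}]'
python3 - <<'E'
from h import *
c=get_calibration('wrist');w=snap('wrist','w1.png')
print(get_obs()['eef_pos'])
for q in ['plate_center']:
    for d in spot_point('wrist',q)[:2]: print(q,np.round(d['location']),d['confidence'],at_z('wrist',d['location'],.008,c))
    print(look_for('wrist',q)[:1])
E
```

```text
clock: 2.35
eef_pos: [0.4952, 0.23, 0.2312]
eef_rot: [0.094, 0.996, -0.0, 0.0]
force: [-1.3, 0.3, 0.0]
width: 0.0848
clock: 2.6
eef_pos: [0.4934, 0.2321, 0.2313]
eef_rot: [0.074, 0.997, 0.0, -0.0]
force: [0.9, -0.4, -0.7]
width: 0.0852
[0.49325107 0.23223996 0.23131634]
plate_center [288. 172.] 0.95 [0.48706472 0.24230556 0.008     ]
[{'bbox': [264.0, 137.5, 310.5, 209.8], 'confidence': 0.61}]
```

View pics/w1.png

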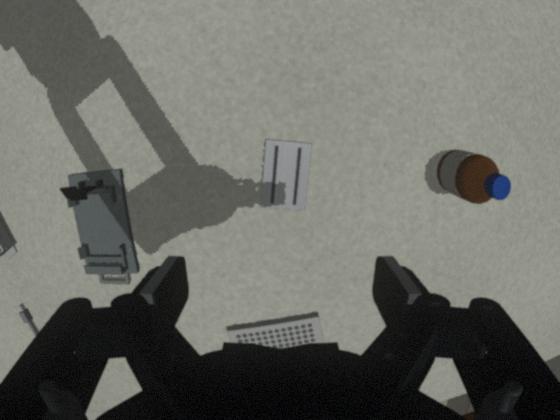

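Run:
```python
from h import *
c=get_calibration('wrist');print(np.round(c['world_from_camera'],4).tolist(),c['fovy'],c['cx'],c['cy'])
for p in [(265,139),(312,143),(306,210),(260,206)]: print(p,np.round(at_z('wrist',p,.008,c),4))
for q,z in [('pocket',.012),('lip_edge',.0295),('catch_nose',.0485),('wellplate_c',.007),('bottle_b_c',.0525)]:
    for n in ['wrist','top']:
        for d in spot_point(n,q)[:1]: print(q,n,np.round(d['location']),round(d['confidence'],2),np.round(at_z(n,d['location'],z),4))
im=cv2.imread('pics/w1.png')[125:225,240:330]
cv2.imwrite('pics/w1c.png',cv2.resize(im,None,fx=6,fy=6,interpolation=cv2.INTER_CUBIC))
```

```text
[[0.1456, 0.9543, 0.2611, 0.4285], [0.9893, -0.1403, -0.0387, 0.2425], [-0.0003, 0.2639, -0.9645, 0.373], [0.0, 0.0, 0.0, 1.0]] 65.70646984690485 280.06911217637054 208.15235069632666
(265, 139) [0.4457 0.2228 0.008 ]
(312, 143) [0.4576 0.2743 0.008 ]
(306, 210) [0.5339 0.2575 0.008 ]
(260, 206) [0.5214 0.2051 0.008 ]
pocket wrist [100. 225.] 0.59 [ 0.5141 -0.0078  0.012 ]
pocket top [282. 234.] 0.87 [ 0.5153 -0.0104  0.012 ]
lip_edge wrist [103. 267.] 0.69 [ 0.5666 -0.011   0.0295]
lip_edge top [284. 218.] 0.74 [ 0.5643 -0.0154  0.0295]
catch_nose wrist [ 81. 202.] 0.67 [ 0.4744 -0.0023  0.0485]
catch_nose top [282. 248.] 0.42 [ 0.469  -0.0081  0.0485]
wellplate_c wrist [279. 347.] 0.97 [0.7293 0.1963 0.007 ]
wellplate_c top [222. 172.] 0.77 [0.7198 0.1937 0.007 ]
bottle_b_c wrist [477. 176.] 0.81 [0.5109 0.4571 0.0525]
bottle_b_c top [281. 238.] 0.6 [ 0.5005 -0.0042  0.0525]
```

View pics/w1c.png

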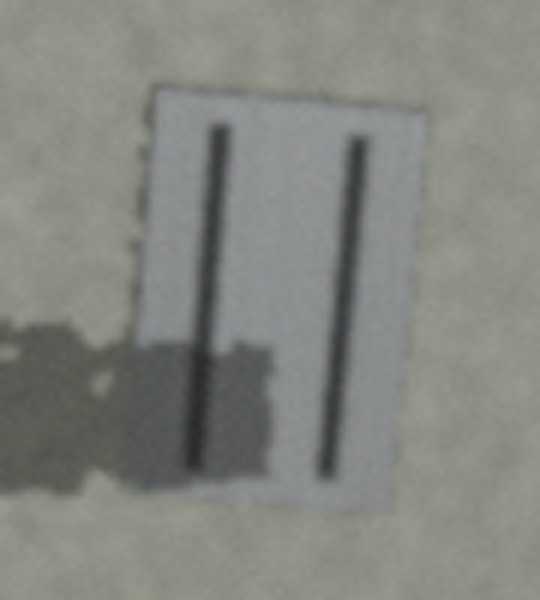

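```bash
python3 -m crank '[{"translation":[4.7,7.2,20],"yaw":4.3},{"translation":[0,0,38],"yaw":0},{"translation":[0,0,38],"yaw":0},{"translation":[0,0,38],"yaw":0},{"translation":[0,0,30],"yaw":0},{"translation":[0,0,0],"yaw":0},{"translation":[0,0,0],"yaw":0}]'
python3 - <<'E'
from h import *
c=get_calibration('wrist');w=snap('wrist','w2.png')
print(get_obs()['eef_pos'])
for d in spot_point('wrist','plate_center')[:1]: print(np.round(d['location']),d['confidence'],at_z('wrist',d['location'],.008,c))
E
python3 -m crank '[{"translation":[0,0,30],"yaw":0},{"translation":[0,0,20],"yaw":0},{"translation":[0,0,10],"yaw":0},{"translation":[0,0,3.5],"yaw":0},{"translation":[0,0,0],"yaw":0},{"translation":[0,0,0],"yaw":0}]'
```

```text
clock: 3.83
eef_pos: [0.4885, 0.2395, 0.0661]
eef_rot: [0.11, 0.994, -0.001, -0.002]
force: [0.7, -0.7, 1.3]
width: 0.0852
[0.49018789 0.24015369 0.06779279]
[280. 226.] 0.85 [0.48912117 0.23954833 0.008     ]
clock: 4.43
eef_pos: [0.4909, 0.2405, 0.0052]
eef_rot: [0.11, 0.994, 0.001, 0.001]
force: [-0.3, -0.1, 0.2]
width: 0.0856
```

View pics/w2.png

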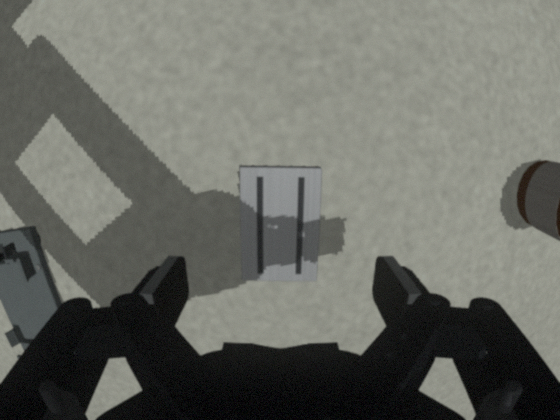

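```bash
python3 -m crank '[{"translation":[0,0,2.2],"yaw":0},{"translation":[0,0,0],"yaw":0},{"translation":[0,0,0],"yaw":0},{"translation":[0,0,0],"yaw":0},{"translation":[0,0,0],"yaw":0},{"translation":[0,0,0],"yaw":0},{"translation":[0,0,0],"yaw":0},{"translation":[0,0,0],"yaw":0}]' 255
python3 -m crank '[{"translation":[0,0,0],"yaw":0},{"translation":[0,0,-5],"yaw":0},{"translation":[0,0,-20],"yaw":0},{"translation":[0,0,-35],"yaw":0},{"translation":[0,0,-35],"yaw":0},{"translation":[0,0,-35],"yaw":0},{"translation":[0,0,-35],"yaw":0},{"translation":[0,0,-35],"yaw":0},{"translation":[0,0,0],"yaw":0}]'
python3 - <<'E'
from h import *
s=snap('side','s3.png');c=get_calibration('wrist');w=snap('wrist','w3.png');print(get_obs()['eef_pos'],get_obs()['width'])
print(spot_point('wrist','plate_center')[:1])
E
```

```text
clock: 5.1
eef_pos: [0.4901, 0.2401, 0.003]
eef_rot: [0.11, 0.994, 0.0, 0.001]
force: [-2.0, -1.0, 8.5]
width: 0.0484
clock: 5.85
eef_pos: [0.4939, 0.2417, 0.2094]
eef_rot: [0.11, 0.994, 0.003, 0.006]
force: [1.1, 0.2, -0.7]
width: 0.0485
[0.49060583 0.24039466 0.20370477] 0.04857988766418414
[{'location': [280.6, 260.6], 'confidence': 0.72}]
```

```bash
python3 -m crank '[{"translation":[-20.2,-27.5,0],"yaw":0},{"translation":[-20.2,-27.5,0],"yaw":0},{"translation":[-20.2,-27.5,0],"yaw":0},{"translation":[-20.2,-27.5,0],"yaw":0},{"translation":[-20.2,-27.5,0],"yaw":0},{"translation":[-20.2,-27.5,0],"yaw":0},{"translation":[-20.2,-27.5,0],"yaw":0},{"translation":[-20.2,-27.5,0],"yaw":0},{"translation":[0,0,0],"yaw":-5},{"translation":[0,0,0],"yaw":-4.6},{"translation":[0,0,0],"yaw":0},{"translation":[0,0,0],"yaw":0}]'
python3 - <<'E'
from h import *
c=get_calibration('wrist');w=snap('wrist','w4.png');print(get_obs()['eef_pos'],get_obs()['eef_rot'])
for q,z in [('pocket',.012),('carrier',0),('lip_edge',.0295),('catch_nose',.0485)]:
    for d in spot_point('wrist',q)[:2]: print(q,np.round(d['location']),round(d['confidence'],2),np.round(at_z('wrist',d['location'],z,c),4))
print(spot_point('wrist','plate_center')[:1])
im=w[:,:,::-1]; cv2.imwrite('pics/w4c.png',cv2.resize(im[60:330,130:430],None,fx=2.2,fy=2.2,interpolation=cv2.INTER_CUBIC))
E
```

```text
clock: 7.0
eef_pos: [0.5978, -0.0101, 0.1993]
eef_rot: [0.028, 1.0, 0.0, -0.002]
force: [0.5, 0.3, -0.6]
width: 0.0483
[ 0.59796988 -0.00982898  0.19979021] [ 2.76790901e-02  9.99615190e-01  1.52002919e-04 -1.82109906e-03]
pocket [276. 105.] 0.7 [ 0.5148 -0.0088  0.012 ]
pocket [ 96. 151.] 0.61 [ 0.5428 -0.2151  0.012 ]
carrier [275. 106.] 0.69 [ 0.515  -0.0105  0.    ]
lip_edge [274. 156.] 0.96 [ 0.5644 -0.0134  0.0295]
lip_edge [ 70. 108.] 0.36 [ 0.4903 -0.2346  0.0295]
catch_nose [278.  58.] 0.92 [ 0.4739 -0.0044  0.0485]
catch_nose [447. 277.] 0.44 [0.7014 0.1703 0.0485]
[{'location': [281.9, 260.6], 'confidence': 0.79}]
```

View pics/w4c.png

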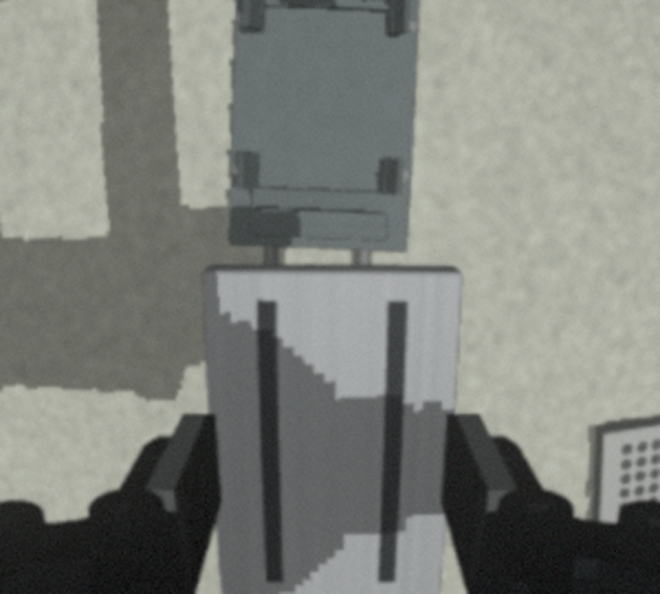

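Run:
```python
from h import *
c=get_calibration('wrist');g=lambda x,y,z:at_z('wrist',(x/2.2+130,y/2.2+60),z,c)
for a,b in [((236,20),(231,245)),((418,20),(405,247))]:
    p,q=g(*a,.012),g(*b,.012);print(np.round(p,4),np.round(q,4),np.degrees(np.arctan2(*(p-q)[1::-1])))
# guides/pocket: lip-end ledge edge, rim edge
for n,a,b in [('ledge edge z20',(233,187),(408,192))]:
    p,q=g(*a,.02),g(*b,.02);print(n,np.round(p,4),np.round(q,4),np.degrees(np.arctan2(*(p-q)[1::-1])))
for a,b in [((270,300),(278,580)),((397,300),(387,580))]:
    p,q=g(*a,.205),g(*b,.205);print('groove',np.round(p,4),np.round(q,4),np.degrees(np.arctan2(*(p-q)[1::-1])))
for a in [(205,268),(460,268)]: print(np.round(g(*a,.205),4))
print(at_z('wrist',(281.9,260.6),.205,c),get_obs()['eef_pos'],2*np.degrees(np.arctan2(*get_obs()['eef_rot'][1::-1])))
```

```text
[ 0.477  -0.0459  0.012 ] [ 0.5823 -0.0551  0.012 ] 175.02693654995102
[0.4815 0.0372 0.012 ] [0.5876 0.0265 0.012 ] 174.26979895693728
ledge edge z20 [ 0.5545 -0.0509  0.02  ] [0.5611 0.028  0.02  ] -94.78207770808784
groove [ 0.5655 -0.0194  0.205 ] [ 0.6321 -0.0231  0.205 ] 176.79442193915435
groove [0.5668 0.0058 0.205 ] [0.6335 0.0023 0.205 ] 176.93465320789886
[ 0.5583 -0.0319  0.205 ]
[0.5609 0.0186 0.205 ]
[ 0.59675979 -0.00821766  0.205     ] [ 0.59895169 -0.00959907  0.20149736] 176.95201815344248
```

```bash
python3 -m crank '[{"translation":[27.4,-1.3,0],"yaw":0},{"translation":[27.4,-1.3,0],"yaw":0},{"translation":[27.3,-1.3,0],"yaw":0},{"translation":[0,0,35],"yaw":2.2},{"translation":[0,0,35],"yaw":0},{"translation":[0,0,35],"yaw":0},{"translation":[0,0,35],"yaw":0},{"translation":[0,0,10],"yaw":0},{"translation":[0,0,0],"yaw":0},{"translation":[0,0,0],"yaw":0}]'
python3 - <<'E'
from h import *
c=get_calibration('wrist');w=snap('wrist','w5.png');P=[get_obs()['eef_pos']];camera('top');P.append(get_obs()['eef_pos']);camera('top');P.append(get_obs()['eef_pos']);print(np.round(P,4),2*np.degrees(np.arctan2(*get_obs()['eef_rot'][1::-1])))
for q,z in [('pocket',.012),('lip_edge',.0295),('catch_nose',.0485),('plate_center',.055)]:
    for d in spot_point('wrist',q)[:2]: print(q,np.round(d['location']),round(d['confidence'],2),np.round(at_z('wrist',d['location'],z,c),4))
E
```

```text
clock: 8.13
eef_pos: [0.5174, -0.0095, 0.052]
eef_rot: [0.046, 0.999, 0.0, -0.0]
force: [0.8, -0.1, -0.2]
width: 0.0481
[[ 0.5185 -0.0096  0.053 ]
 [ 0.519  -0.0097  0.0535]
 [ 0.519  -0.0097  0.0537]] 174.74714558350007
catch_nose [280. 165.] 0.58 [ 0.4717 -0.0047  0.0485]
plate_center [281. 261.] 0.91 [ 0.5158 -0.0085  0.055 ]
plate_center [ 35. 275.] 0.61 [ 0.5182 -0.1578  0.055 ]
```

View pics/w5.png

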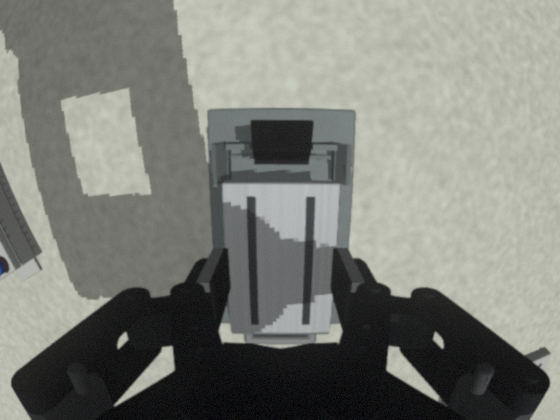

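```bash
python3 -m crank '[{"translation":[0.8,0,12],"yaw":0},{"translation":[0,0,10],"yaw":0},{"translation":[0,0,7],"yaw":0},{"translation":[0,0,5],"yaw":0},{"translation":[0,0,0],"yaw":0},{"translation":[0,0,0],"yaw":0}]'
python3 -m crank '[{"translation":[0,0,1.5],"yaw":0},{"translation":[0,0,1],"yaw":0},{"translation":[0,0,0],"yaw":0}]'
```

```text
clock: 8.98
eef_pos: [0.5159, -0.0095, 0.0171]
eef_rot: [0.046, 0.999, 0.0, -0.001]
force: [-0.3, 0.9, -1.2]
width: 0.0489
clock: 9.23
eef_pos: [0.5162, -0.0095, 0.0152]
eef_rot: [0.046, 0.999, 0.0, 0.0]
force: [-1.0, -0.4, -0.7]
width: 0.0479
```

```bash
python3 -m crank '[{"translation":[0,0,1],"yaw":0},{"translation":[0,0,0.8],"yaw":0},{"translation":[0,0,0],"yaw":0},{"translation":[0,0,0],"yaw":0}]'
python3 -m crank '[{"translation":[0,0,0],"yaw":0},{"translation":[0,0,0],"yaw":0},{"translation":[0,0,0],"yaw":0}]' 160
python3 -m crank '[{"translation":[0,0,0],"yaw":0},{"translation":[0,0,0],"yaw":0},{"translation":[0,0,0],"yaw":0}]' 0
```

```text
clock: 9.57
eef_pos: [0.5162, -0.0095, 0.015]
eef_rot: [0.046, 0.999, -0.0, 0.001]
force: [-3.9, -0.0, 13.4]
width: 0.0486
clock: 9.82
eef_pos: [0.5162, -0.0095, 0.015]
eef_rot: [0.046, 0.999, -0.0, 0.001]
force: [-3.2, -0.1, 13.5]
width: 0.0484
clock: 10.07
eef_pos: [0.5167, -0.0096, 0.0135]
eef_rot: [0.046, 0.999, -0.0, 0.001]
force: [-0.4, -0.6, -0.3]
width: 0.082
```

```bash
python3 -m crank '[{"translation":[0,0,0],"yaw":0},{"translation":[0,0,-15],"yaw":0},{"translation":[0,0,-35],"yaw":0},{"translation":[0,0,-40],"yaw":0},{"translation":[0,0,-40],"yaw":0},{"translation":[-20,0,-35],"yaw":0},{"translation":[-20,0,0],"yaw":0},{"translation":[0,0,0],"yaw":0},{"translation":[0,0,0],"yaw":0}]'
python3 - <<'E'
from h import *
c=get_calibration('wrist');w=snap('wrist','w6.png');print(get_obs()['eef_pos'])
for q,z in [('lip_edge',.0295),('catch_nose',.0485),('plate_center',.02)]:
    for d in spot_point('wrist',q)[:1]: print(q,np.round(d['location']),round(d['confidence'],2),np.round(at_z('wrist',d['location'],z,c),4))
cv2.imwrite('pics/w6c.png',cv2.resize(w[70:270,180:380,::-1],None,fx=3,fy=3,interpolation=cv2.INTER_CUBIC))
E
```

```text
clock: 10.82
eef_pos: [0.557, -0.0133, 0.1787]
eef_rot: [0.046, 0.999, -0.0, 0.001]
force: [-1.0, 0.8, 0.0]
width: 0.0851
[ 0.55530768 -0.01313934  0.17759485]
lip_edge [282. 204.] 0.78 [ 0.5672 -0.0124  0.0295]
catch_nose [281.  98.] 0.87 [ 0.4728 -0.0046  0.0485]
plate_center [281. 146.] 0.7 [ 0.5154 -0.0086  0.02  ]
```

View pics/w6c.png

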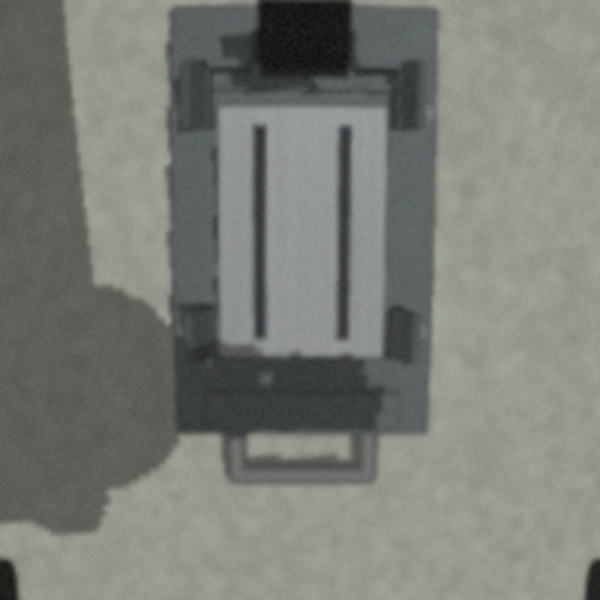

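```bash
python3 -m crank '[{"translation":[7,-33.8,0],"yaw":0},{"translation":[7,-33.8,0],"yaw":0},{"translation":[7,-33.8,0],"yaw":0},{"translation":[7,-33.8,0],"yaw":0},{"translation":[7,-33.8,0],"yaw":0},{"translation":[7,-33.8,0],"yaw":0},{"translation":[7,-33.8,0],"yaw":0},{"translation":[0,0,0],"yaw":-6.8},{"translation":[0,0,0],"yaw":-6.8},{"translation":[0,0,0],"yaw":-6.8},{"translation":[0,0,0],"yaw":-6.6},{"translation":[0,0,0],"yaw":0}]'
python3 -m crank '[{"translation":[0,0,0],"yaw":0}]'
python3 - <<'E'
from h import *
c=get_calibration('wrist');w=snap('wrist','w7.png');o=get_obs();print(o['eef_pos'],2*np.degrees(np.arctan2(*o['eef_rot'][1::-1])),o['joint_pos'])
for q,z in [('rack_center',.018),('tongue_tip',.002),('thumb_pad',.036)]:
    for d in spot_point('wrist',q)[:2]: print(q,np.round(d['location']),round(d['confidence'],2),np.round(at_z('wrist',d['location'],z,c),4))
print(look_for('wrist','rack_center')[:1])
cv2.imwrite('pics/w7c.png',cv2.resize(w[90:290,160:420,::-1],None,fx=3,fy=3,interpolation=cv2.INTER_CUBIC))
E
```

```text
clock: 12.02
eef_pos: [0.4843, -0.2439, 0.1773]
eef_rot: [-0.19, 0.982, 0.001, -0.001]
force: [0.3, 1.0, 1.0]
width: 0.0856
clock: 12.1
eef_pos: [0.4847, -0.2438, 0.1776]
eef_rot: [-0.187, 0.982, 0.001, -0.001]
force: [-0.6, 0.3, 0.1]
width: 0.0853
[ 0.48492094 -0.2438688   0.17772373] 201.56997460928952 [-5.43786810e-01  3.10466083e-01  1.64882378e+00 -1.03676092e-05
  1.18378859e+00 -2.49104629e+00]
rack_center [278. 196.] 0.98 [ 0.4901 -0.2436  0.018 ]
thumb_pad [280. 172.] 0.92 [ 0.4649 -0.2519  0.036 ]
[{'bbox': [251.0, 147.9, 314.3, 252.3], 'confidence': 0.58}]
```

View pics/w7c.png

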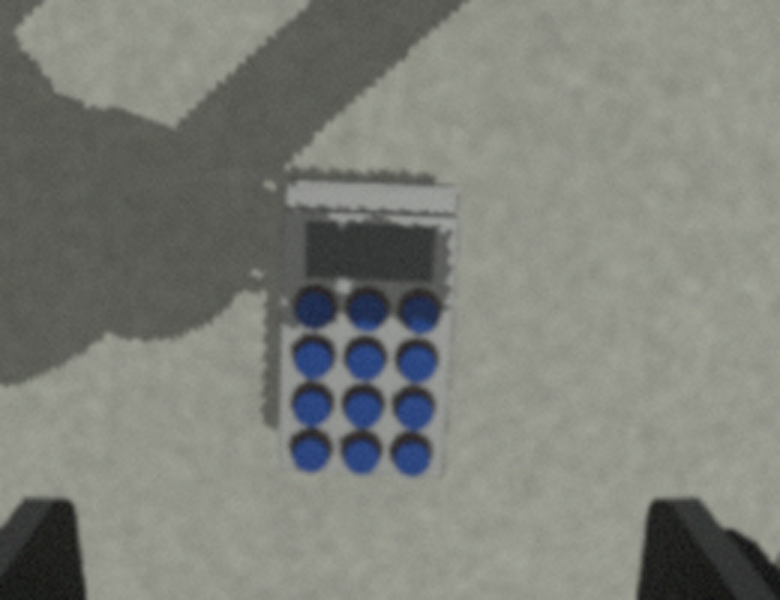

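Run:
```python
from h import *
c=get_calibration('wrist');g=lambda x,y,z:at_z('wrist',(x/3+160,y/3+90),z,c)
P=[g(*a,.044) for a in [(315,303),(420,308),(310,448),(411,452)]]
for p,q in [(P[0],P[2]),(P[1],P[3])]: print(np.round(p,4),np.round(q,4),np.degrees(np.arctan2(*(p-q)[1::-1]))%360)
print('cap mean (rack x -14)',np.mean(P,0))
a,b=g(290,182,.028),g(457,187,.028);print('rear',a,b,(a+b)/2,np.linalg.norm(a-b)); m=(a+b)/2
h=np.radians(200.5);u=np.array([np.cos(h),np.sin(h)])
print('centre from rear',m[:2]-.045*u,'from caps',np.mean(P,0)[:2]+.014*u)
a,b=g(305,250,.036),g(437,253,.036);print('pad',(a+b)/2,'->',((a+b)/2)[:2]-.026*u)
```

```text
[ 0.4854 -0.2584  0.044 ] [ 0.5278 -0.2438  0.044 ] 199.0270238557616
[ 0.4755 -0.2296  0.044 ] [ 0.5177 -0.215   0.044 ] 199.1808499390939
cap mean (rack x -14) [ 0.50160499 -0.23671227  0.044     ]
rear [ 0.45704411 -0.27825417  0.028     ] [ 0.43986988 -0.23122292  0.028     ] [ 0.448457   -0.25473855  0.028     ] 0.050068882266154836
centre from rear [ 0.49060724 -0.23897921] from caps [ 0.48849158 -0.24161517]
pad [ 0.46655708 -0.248416    0.036     ] -> [ 0.49091056 -0.23931061]
```

```bash
python3 -m crank '[{"translation":[-6.2,1.4,20],"yaw":2.5},{"translation":[0,0,40],"yaw":0},{"translation":[0,0,40],"yaw":0},{"translation":[0,0,35],"yaw":0},{"translation":[0,0,20],"yaw":0},{"translation":[0,0,12],"yaw":0},{"translation":[0,0,5],"yaw":0},{"translation":[0,0,0],"yaw":0},{"translation":[0,0,0],"yaw":0}]'
python3 -m crank '[{"translation":[0,0,0],"yaw":0},{"translation":[0,0,0],"yaw":0},{"translation":[0,0,0],"yaw":0},{"translation":[0,0,0],"yaw":0},{"translation":[0,0,0],"yaw":0},{"translation":[0,0,0],"yaw":0},{"translation":[0,0,0],"yaw":0}]' 255
python3 - <<'E'
from h import *
c=get_calibration('wrist');w=snap('wrist','w8.png');o=get_obs();print(o['eef_pos'],2*np.degrees(np.arctan2(*o['eef_rot'][1::-1])))
for q,z in [('rack_center',.018),('thumb_pad',.036)]:
    for d in spot_point('wrist',q)[:2]: print(q,np.round(d['location']),round(d['confidence'],2),np.round(at_z('wrist',d['location'],z,c),4))
E
```

```text
clock: 13.1
eef_pos: [0.4913, -0.2409, 0.0067]
eef_rot: [-0.167, 0.986, -0.0, 0.0]
force: [1.2, -0.7, 1.1]
width: 0.0852
clock: 13.68
eef_pos: [0.4916, -0.2411, 0.0077]
eef_rot: [-0.167, 0.986, -0.001, 0.001]
force: [0.2, 1.3, 5.7]
width: 0.0509
[ 0.491633   -0.24109618  0.00777453] 199.2345879223555
rack_center [280. 266.] 0.63 [ 0.4894 -0.2423  0.018 ]
thumb_pad [277. 224.] 0.85 [ 0.4653 -0.2516  0.036 ]
thumb_pad [550. 361.] 0.63 [ 0.4992 -0.0503  0.036 ]
```

```bash
python3 -m crank '[{"translation":[0,0,-4],"yaw":0},{"translation":[0,0,-15],"yaw":0},{"translation":[0,0,-30],"yaw":0},{"translation":[0,0,-35],"yaw":0},{"translation":[0,0,-30],"yaw":0},{"translation":[-13,30.7,0],"yaw":0},{"translation":[-13,30.7,0],"yaw":0},{"translation":[-13,30.7,0],"yaw":0},{"translation":[-13,30.7,0],"yaw":0},{"translation":[-13,30.7,0],"yaw":0},{"translation":[-13,30.7,0],"yaw":0},{"translation":[-13,30.5,0],"yaw":0}]'
python3 -m crank '[{"translation":[0,0,0],"yaw":6.2},{"translation":[0,0,0],"yaw":6.1},{"translation":[0,0,0],"yaw":6.1},{"translation":[0,0,0],"yaw":6.1},{"translation":[0,0,0],"yaw":0},{"translation":[0,0,0],"yaw":0},{"translation":[0,0,0],"yaw":0}]'
python3 - <<'E'
from h import *
c=get_calibration('wrist');w=snap('wrist','w9.png');o=get_obs();print(o['eef_pos'],2*np.degrees(np.arctan2(*o['eef_rot'][1::-1])))
for q in ['rack_center','thumb_pad','catch_nose','lip_edge']:
    for d in spot_point('wrist',q)[:2]: print(q,np.round(d['location']),round(d['confidence'],2))
p=o['eef_pos']; r=R.from_quat(o['eef_rot'])
# predicted thumb pad px for tilt a (grip at rack x=-2,h=26 above underside)
for a in [0,10,20,25,30,35]:
    t=np.radians(a); s,hh=28,10
    v=r.apply([(s*np.cos(t)-hh*np.sin(t))/1e3,0,-(19+s*np.sin(t)+hh*np.cos(t))/1e3])
    print(a,np.round(proj('wrist',p+v,c),1))
E
```

```text
clock: 14.83
eef_pos: [0.5053, -0.0065, 0.1206]
eef_rot: [-0.167, 0.986, -0.0, -0.0]
force: [1.3, 0.5, -1.3]
width: 0.051
clock: 15.42
eef_pos: [0.5057, -0.0081, 0.1204]
eef_rot: [0.045, 0.999, -0.0, -0.0]
force: [0.9, -0.3, -1.1]
width: 0.0509
[ 0.50579017 -0.00812086  0.12036699] 174.84918268686675
rack_center [278. 268.] 0.58
rack_center [114. 394.] 0.54
thumb_pad [280. 226.] 0.67
catch_nose [280. 170.] 0.92
0 [278.8 225.6]
10 [278.8 235.6]
20 [278.7 247.9]
25 [278.7 254.8]
30 [278.7 262. ]
35 [278.7 269.5]
```

```bash
python3 -m crank '[{"translation":[0,0,20],"yaw":0},{"translation":[0,0,15],"yaw":0},{"translation":[0,0,8],"yaw":0},{"translation":[0,0,0],"yaw":0},{"translation":[0,0,0],"yaw":0}]'
python3 -m crank '[{"translation":[0,0,4],"yaw":0},{"translation":[0,0,3],"yaw":0},{"translation":[0,0,0],"yaw":0},{"translation":[0,0,0],"yaw":0}]'
python3 -m crank '[{"translation":[0,0,3],"yaw":0},{"translation":[0,0,0],"yaw":0},{"translation":[0,0,0],"yaw":0}]'
python3 - <<'E'
from h import *
c=get_calibration('wrist');w=snap('wrist','w10.png')
for q in ['thumb_pad','catch_nose']:
    for d in spot_point('wrist',q)[:1]: print(q,np.round(d['location']),round(d['confidence'],2))
E
```

```text
clock: 16.08
eef_pos: [0.5057, -0.008, 0.077]
eef_rot: [0.046, 0.999, 0.0, -0.001]
force: [-0.8, 0.1, -1.6]
width: 0.051
clock: 16.42
eef_pos: [0.506, -0.008, 0.0705]
eef_rot: [0.046, 0.999, -0.0, 0.0]
force: [0.7, -0.7, -2.0]
width: 0.0506
clock: 16.67
eef_pos: [0.507, -0.0081, 0.0684]
eef_rot: [0.046, 0.999, -0.0, 0.001]
force: [0.3, 0.9, 4.0]
width: 0.0507
thumb_pad [280. 224.] 0.96
```

```bash
python3 -m crank '[{"translation":[0,0,2],"yaw":0},{"translation":[0,0,2],"yaw":0},{"translation":[0,0,0],"yaw":0}]'
python3 - <<'E'
from h import *
c=get_calibration('wrist');w=snap('wrist','w11.png')
for q in ['thumb_pad','catch_nose']:
    for d in spot_point('wrist',q)[:1]: print(q,np.round(d['location']),round(d['confidence'],2))
print(get_obs()['force'])
E
```

```text
clock: 17.07
eef_pos: [0.5088, -0.0083, 0.0654]
eef_rot: [0.046, 0.999, -0.0, 0.003]
force: [1.5, -0.4, 11.5]
width: 0.0511
thumb_pad [276. 228.] 0.97
catch_nose [279. 179.] 0.77
[ 1.31690477 -0.5542364  11.09904508]
```

```bash
python3 -m crank '[{"translation":[0,0,2],"yaw":0},{"translation":[0,0,2],"yaw":0},{"translation":[0,0,2],"yaw":0},{"translation":[0,0,0],"yaw":0}]'
python3 - <<'E'
from h import *
c=get_calibration('wrist');w=snap('wrist','w12.png')
for q in ['thumb_pad','catch_nose']:
    for d in spot_point('wrist',q)[:1]: print(q,np.round(d['location']),round(d['confidence'],2))
E
python3 -m crank '[{"translation":[0,0,2],"yaw":0},{"translation":[0,0,2],"yaw":0},{"translation":[0,0,0],"yaw":0}]'
python3 - <<'E'
from h import *
c=get_calibration('wrist');w=snap('wrist','w13.png')
for q in ['thumb_pad','catch_nose']:
    for d in spot_point('wrist',q)[:1]: print(q,np.round(d['location']),round(d['confidence'],2))
o=get_obs();p=o['eef_pos'];r=R.from_quat(o['eef_rot'])
for a in [5,10,15,20,25,30]:
    t=np.radians(a); s,hh=28,10
    v=r.apply([(s*np.cos(t)-hh*np.sin(t))/1e3,0,-(19+s*np.sin(t)+hh*np.cos(t))/1e3])
    print(a,np.round(proj('wrist',p+v,c),1))
E
```

```text
clock: 17.55
eef_pos: [0.5111, -0.0085, 0.0602]
eef_rot: [0.046, 0.999, -0.0, 0.005]
force: [3.7, -0.1, 13.3]
width: 0.0511
thumb_pad [277. 234.] 0.72
clock: 17.95
eef_pos: [0.5124, -0.0086, 0.0565]
eef_rot: [0.046, 0.999, -0.0, 0.006]
force: [5.2, 0.2, 13.0]
width: 0.0509
thumb_pad [277. 236.] 0.9
5 [278.8 230.2]
10 [278.8 235.5]
15 [278.7 241.4]
20 [278.7 247.8]
25 [278.7 254.7]
30 [278.7 261.9]
```

View pics/w13.png

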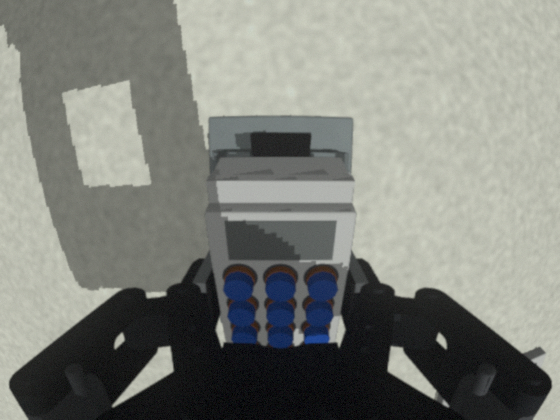

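```bash
python3 -m crank '[{"translation":[2,0,2],"yaw":0},{"translation":[2,0,2],"yaw":0},{"translation":[1,0,2],"yaw":0},{"translation":[0,0,0],"yaw":0}]'
python3 - <<'E'
from h import *
w=snap('wrist','w14.png')
for q in ['thumb_pad']:
    for d in spot_point('wrist',q)[:1]: print(q,np.round(d['location']),round(d['confidence'],2))
E
python3 -m crank '[{"translation":[1,0,2],"yaw":0},{"translation":[1,0,2],"yaw":0},{"translation":[0,0,0],"yaw":0}]'
python3 - <<'E'
from h import *
w=snap('wrist','w15.png')
for q in ['thumb_pad']:
    for d in spot_point('wrist',q)[:1]: print(q,np.round(d['location']),round(d['confidence'],2))
E
```

```text
clock: 18.43
eef_pos: [0.5093, -0.0083, 0.051]
eef_rot: [0.046, 0.999, -0.0, 0.008]
force: [8.0, -0.6, 13.7]
width: 0.0512
thumb_pad [276. 246.] 0.89
clock: 18.78
eef_pos: [0.5082, -0.0082, 0.0471]
eef_rot: [0.046, 0.999, -0.0, 0.009]
force: [9.4, -0.1, 14.2]
width: 0.0512
thumb_pad [278. 250.] 0.58
```

```bash
python3 -m crank '[{"translation":[0,0,-5],"yaw":0},{"translation":[-2,0,-10],"yaw":0},{"translation":[-4,0,-10],"yaw":0},{"translation":[0,0,0],"yaw":0},{"translation":[0,0,0],"yaw":0}]'
cat > tilt.py <<'E'
from h import *
c=get_calibration('wrist');w=camera('wrist');o=get_obs();p=o['eef_pos'];r=R.from_quat(o['eef_rot'])
th=r.as_matrix()[:,2];print('p',np.round(p,4),'toolz',np.round(th,4),'F',np.round(o['force'],1))
d=spot_point('wrist','thumb_pad')[:1]
if d:
  A=np.arange(-5,45,.25)
  def pr(a,s,hh):
    t=np.radians(a); return proj('wrist',p+r.apply([(s*np.cos(t)-hh*np.sin(t))/1e3,0,-(19+s*np.sin(t)+hh*np.cos(t))/1e3]),c)
  e=[abs(pr(a,28,10)[1]-d[0]['location'][1]) for a in A];print('pad',np.round(d[0]['location']),round(d[0]['confidence'],2),'tilt',A[np.argmin(e)])
  # caps: blue centroid rows of the two rearmost rows
m=((w[:,:,2].astype(int)-w[:,:,0])>60).astype(np.uint8); n,_,st,ce=cv2.connectedComponentsWithStats(m)
print([(np.round(ce[i]).tolist(),int(st[i,4])) for i in range(1,n) if st[i,4]>100 and 200<ce[i][0]<360])
for a in [15,20,25,30]: print(a,[np.round(pr(a,x,18)[1]) for x in (13,-1.5)], end=' ')
cv2.imwrite('pics/tilt.png',w[:,:,::-1])
E
python3 tilt.py
```

```text
clock: 19.3
eef_pos: [0.5058, -0.008, 0.0688]
eef_rot: [0.046, 0.999, -0.0, 0.001]
force: [-0.4, 1.0, -2.1]
width: 0.0509
p [ 0.5048 -0.0079  0.0682] toolz [ 2.e-04 -0.e+00 -1.e+00] F [ 0.2  0.9 -1.7]
pad [277. 253.] 0.78 tilt 26.0
[([237.0, 300.0], 224), ([279.0, 300.0], 253), ([241.0, 321.0], 205), ([280.0, 321.0], 215), ([317.0, 330.0], 430), ([245.0, 337.0], 139), ([280.0, 339.0], 193)]
15 [np.float64(285.0), np.float64(312.0)] 20 [np.float64(291.0), np.float64(314.0)] 25 [np.float64(296.0), np.float64(316.0)] 30 [np.float64(301.0), np.float64(318.0)]
```

```bash
python3 -m crank '[{"translation":[-9,0,0],"yaw":0},{"translation":[-8.8,0,0],"yaw":0},{"translation":[0,0,4],"yaw":0},{"translation":[0,0,0],"yaw":0},{"translation":[0,0,0],"yaw":0}]'
python3 -m crank '[{"translation":[0,0,3],"yaw":0},{"translation":[0,0,3],"yaw":0},{"translation":[0,0,3],"yaw":0},{"translation":[0,0,0],"yaw":0},{"translation":[0,0,0],"yaw":0}]'
python3 -m crank '[{"translation":[0,0,2],"yaw":0},{"translation":[0,0,2],"yaw":0},{"translation":[0,0,0],"yaw":0},{"translation":[0,0,0],"yaw":0}]'
python3 tilt.py
```

```text
clock: 19.82
eef_pos: [0.5222, -0.0095, 0.0635]
eef_rot: [0.046, 0.999, 0.0, -0.001]
force: [-0.3, -0.1, -2.3]
width: 0.051
clock: 20.23
eef_pos: [0.5223, -0.0095, 0.055]
eef_rot: [0.046, 0.999, 0.0, -0.0]
force: [0.4, -0.3, -1.1]
width: 0.0511
clock: 20.57
eef_pos: [0.5226, -0.0095, 0.0512]
eef_rot: [0.046, 0.999, 0.0, -0.0]
force: [-0.3, 0.1, -1.2]
width: 0.0507
p [ 0.5226 -0.0096  0.0513] toolz [-1.e-04 -0.e+00 -1.e+00] F [-0.   0.4 -1.8]
pad [275. 251.] 0.78 tilt 22.25
[([237.0, 300.0], 347), ([322.0, 300.0], 309), ([280.0, 300.0], 356), ([241.0, 321.0], 267), ([280.0, 321.0], 274), ([318.0, 321.0], 266), ([280.0, 339.0], 258), ([244.0, 337.0], 183), ([315.0, 337.0], 224)]
15 [np.float64(289.0), np.float64(315.0)] 20 [np.float64(294.0), np.float64(317.0)] 25 [np.float64(299.0), np.float64(319.0)] 30 [np.float64(304.0), np.float64(321.0)]
```

Run:
```python
from h import *
c=get_calibration('wrist');o=get_obs();p=o['eef_pos'];r=R.from_quat(o['eef_rot'])
def pr(a,x,h,xg):
    t=np.radians(a);s=x-xg;hh=h-26
    return proj('wrist',p+r.apply([(s*np.cos(t)-hh*np.sin(t))/1e3,0,-(19+s*np.sin(t)+hh*np.cos(t))/1e3]),c)[1]
def blobs(f):
    w=cv2.imread('pics/'+f)[:,:,::-1];m=((w[:,:,2].astype(int)-w[:,:,0])>60).astype(np.uint8);n,_,st,ce=cv2.connectedComponentsWithStats(m)
    return sorted(round(ce[i][1],1) for i in range(1,n) if st[i,4]>100 and 200<ce[i][0]<360)
for f in ['w8.png','w9.png','tilt.png']: print(f,blobs(f))
for a in [0,15,20,22,24,26,28,30]: print(a,np.round([pr(a,x,44,-2) for x in (7.75,-6.75,-21.25)],1),np.round(pr(a,26,36,-2),1))
```

```text
w8.png [np.float64(276.4), np.float64(276.5), np.float64(276.7), np.float64(310.0), np.float64(310.1), np.float64(310.5), np.float64(336.9), np.float64(337.3), np.float64(339.2)]
w9.png [np.float64(276.7), np.float64(277.0), np.float64(277.2), np.float64(310.3), np.float64(310.4), np.float64(310.7), np.float64(337.1), np.float64(337.4), np.float64(339.5)]
tilt.png [np.float64(299.8), np.float64(299.8), np.float64(300.2), np.float64(320.9), np.float64(320.9), np.float64(321.2), np.float64(337.1), np.float64(337.5), np.float64(339.5)]
0 [280.2 313.3 342.5] 225.5
15 [294.7 320.1 341.5] 241.4
20 [299.2 321.7 340.3] 247.8
22 [301.  322.2 339.8] 250.5
24 [302.7 322.6 339.1] 253.3
26 [304.4 323.  338.4] 256.1
28 [306.1 323.4 337.6] 259.0
30 [307.7 323.7 336.8] 261.9
```

```bash
python3 -m crank '[{"translation":[0,0,2],"yaw":0},{"translation":[0,0,1],"yaw":0},{"translation":[0,0,0],"yaw":0},{"translation":[0,0,0],"yaw":0}]'
python3 -m crank '[{"translation":[-2,0,0],"yaw":0},{"translation":[-2,0,0],"yaw":0},{"translation":[0,0,0],"yaw":0},{"translation":[0,0,0],"yaw":0}]'
python3 -m crank '[{"translation":[-1.5,0,0],"yaw":0},{"translation":[0,0,0],"yaw":0},{"translation":[0,0,0],"yaw":0}]'
```

```text
clock: 21.0
eef_pos: [0.5226, -0.0095, 0.0482]
eef_rot: [0.046, 0.999, -0.0, -0.0]
force: [-0.0, -0.5, -1.4]
width: 0.0515
clock: 21.33
eef_pos: [0.527, -0.01, 0.0484]
eef_rot: [0.046, 0.999, -0.0, 0.0]
force: [0.4, -0.7, -1.9]
width: 0.0507
clock: 21.58
eef_pos: [0.5283, -0.0101, 0.0483]
eef_rot: [0.046, 0.999, -0.0, 0.0]
force: [0.2, 0.1, -2.0]
width: 0.0508
```

```bash
python3 -m crank '[{"translation":[-1.5,0,0],"yaw":0},{"translation":[0,0,0],"yaw":0},{"translation":[0,0,0],"yaw":0}]'
python3 -m crank '[{"translation":[-1,0,0],"yaw":0},{"translation":[0,0,0],"yaw":0},{"translation":[0,0,0],"yaw":0}]'
python3 -m crank '[{"translation":[-1,0,0],"yaw":0},{"translation":[0,0,0],"yaw":0},{"translation":[0,0,0],"yaw":0}]'
```

```text
clock: 21.83
eef_pos: [0.5294, -0.0102, 0.0482]
eef_rot: [0.046, 0.999, 0.0, -0.0]
force: [-0.3, 1.2, -1.9]
width: 0.0511
clock: 22.08
eef_pos: [0.5296, -0.0102, 0.0481]
eef_rot: [0.046, 0.999, 0.0, -0.001]
force: [-3.4, -0.3, 0.9]
width: 0.0511
clock: 22.33
eef_pos: [0.5297, -0.0102, 0.048]
eef_rot: [0.046, 0.999, 0.0, -0.002]
force: [-4.7, 0.4, 0.6]
width: 0.0513
```

```bash
python3 -m crank '[{"translation":[2,0,1],"yaw":0},{"translation":[0,0,1],"yaw":0},{"translation":[1.9,0,1.8],"yaw":0},{"translation":[1.9,0,1.9],"yaw":0},{"translation":[0,0,0],"yaw":0},{"translation":[0,0,0],"yaw":0}]'
python3 tilt.py
```

```text
clock: 22.83
eef_pos: [0.5289, -0.0101, 0.0443]
eef_rot: [0.046, 0.999, -0.0, 0.003]
force: [-2.0, 0.5, 8.9]
width: 0.0509
p [ 0.5289 -0.0102  0.0443] toolz [ 6.6e-03 -6.0e-04 -1.0e+00] F [-1.7  0.4  8.8]
pad [279. 250.] 0.87 tilt 21.5
[([237.0, 300.0], 354), ([322.0, 300.0], 339), ([280.0, 300.0], 368), ([280.0, 321.0], 287), ([241.0, 321.0], 280), ([318.0, 321.0], 265), ([244.0, 337.0], 185), ([280.0, 339.0], 258), ([315.0, 337.0], 222)]
15 [np.float64(288.0), np.float64(315.0)] 20 [np.float64(294.0), np.float64(317.0)] 25 [np.float64(299.0), np.float64(319.0)] 30 [np.float64(304.0), np.float64(320.0)]
```

```bash
python3 -m crank '[{"translation":[2,0,2],"yaw":0},{"translation":[1.5,0,2],"yaw":0},{"translation":[1.5,0,2],"yaw":0},{"translation":[0,0,0],"yaw":0},{"translation":[0,0,0],"yaw":0}]'
python3 tilt.py
```

```text
clock: 23.35
eef_pos: [0.5242, -0.0097, 0.0393]
eef_rot: [0.046, 0.999, -0.0, 0.004]
force: [-3.0, 0.1, 16.6]
width: 0.0513
p [ 0.5242 -0.0097  0.0393] toolz [ 7.8e-03 -8.0e-04 -1.0e+00] F [-4.5 -0.7 17. ]
pad [277. 246.] 0.95 tilt 18.75
[([237.0, 295.0], 415), ([280.0, 296.0], 430), ([323.0, 295.0], 401), ([241.0, 320.0], 331), ([280.0, 321.0], 343), ([319.0, 320.0], 323), ([280.0, 341.0], 236), ([317.0, 339.0], 192), ([243.0, 338.0], 152)]
15 [np.float64(288.0), np.float64(315.0)] 20 [np.float64(294.0), np.float64(317.0)] 25 [np.float64(299.0), np.float64(319.0)] 30 [np.float64(304.0), np.float64(320.0)]
```

```bash
python3 -m crank '[{"translation":[1.2,0,1.8],"yaw":0},{"translation":[1.2,0,1.8],"yaw":0},{"translation":[1.2,0,1.8],"yaw":0},{"translation":[0,0,0],"yaw":0},{"translation":[0,0,0],"yaw":0}]'
python3 tilt.py
```

```text
clock: 23.87
eef_pos: [0.5197, -0.0093, 0.0335]
eef_rot: [0.046, 0.999, -0.0, 0.003]
force: [-4.5, 1.6, 17.4]
width: 0.051
p [ 0.5197 -0.0093  0.0336] toolz [ 6.e-03 -6.e-04 -1.e+00] F [-3.9  0.4 16.6]
pad [280. 233.] 0.74 tilt 7.75
[([237.0, 290.0], 462), ([280.0, 290.0], 476), ([323.0, 290.0], 448), ([240.0, 319.0], 378), ([280.0, 319.0], 391), ([320.0, 319.0], 373), ([242.0, 339.0], 122), ([318.0, 340.0], 141), ([280.0, 342.0], 214)]
15 [np.float64(288.0), np.float64(315.0)] 20 [np.float64(294.0), np.float64(317.0)] 25 [np.float64(299.0), np.float64(319.0)] 30 [np.float64(304.0), np.float64(320.0)]
```

```bash
python3 -m crank '[{"translation":[1.1,0,1.7],"yaw":0},{"translation":[1.1,0,1.7],"yaw":0},{"translation":[0,0,0],"yaw":0},{"translation":[0,0,0],"yaw":0}]'
python3 tilt.py
```

```text
clock: 24.3
eef_pos: [0.5174, -0.0091, 0.0301]
eef_rot: [0.046, 0.999, -0.0, 0.003]
force: [-4.4, 0.5, 15.8]
width: 0.0512
p [ 0.5174 -0.0091  0.0301] toolz [ 5.8e-03 -6.0e-04 -1.0e+00] F [-4.4  0.1 15.5]
pad [278. 230.] 0.57 tilt 5.25
[([237.0, 286.0], 489), ([280.0, 287.0], 515), ([323.0, 287.0], 476), ([240.0, 318.0], 405), ([280.0, 318.0], 418), ([320.0, 318.0], 404), ([242.0, 339.0], 109), ([280.0, 342.0], 203), ([318.0, 339.0], 115)]
15 [np.float64(288.0), np.float64(315.0)] 20 [np.float64(294.0), np.float64(317.0)] 25 [np.float64(299.0), np.float64(319.0)] 30 [np.float64(304.0), np.float64(320.0)]
```

```bash
python3 -m crank '[{"translation":[0.9,0,1.7],"yaw":0},{"translation":[0.9,0,1.7],"yaw":0},{"translation":[0,0,0],"yaw":0},{"translation":[0,0,0],"yaw":0}]'
python3 tilt.py
```

```text
clock: 24.73
eef_pos: [0.517, -0.0091, 0.0287]
eef_rot: [0.046, 0.999, -0.0, 0.005]
force: [-7.7, -0.2, 31.7]
width: 0.0509
p [ 0.517  -0.0091  0.0287] toolz [ 0.0093 -0.001  -1.    ] F [-7.3  0.7 30.8]
pad [277. 230.] 0.83 tilt 4.5
[([237.0, 286.0], 500), ([280.0, 286.0], 519), ([323.0, 286.0], 486), ([239.0, 317.0], 411), ([280.0, 318.0], 426), ([320.0, 317.0], 411), ([242.0, 339.0], 117), ([280.0, 342.0], 204), ([319.0, 340.0], 122)]
15 [np.float64(288.0), np.float64(315.0)] 20 [np.float64(294.0), np.float64(317.0)] 25 [np.float64(299.0), np.float64(319.0)] 30 [np.float64(304.0), np.float64(320.0)]
```

```bash
python3 -m crank '[{"translation":[-0.5,0,-2.2],"yaw":0},{"translation":[0,0,0],"yaw":0},{"translation":[0,0,0],"yaw":0}]'
python3 -m crank '[{"translation":[0,0,0],"yaw":0},{"translation":[0,0,0],"yaw":0},{"translation":[0,0,0],"yaw":0},{"translation":[0,0,0],"yaw":0}]' 0
python3 tilt.py
```

```text
clock: 25.08
eef_pos: [0.5175, -0.0091, 0.0292]
eef_rot: [0.046, 0.999, -0.0, 0.004]
force: [-2.3, 0.8, 15.9]
width: 0.0512
clock: 25.42
eef_pos: [0.5141, -0.0088, 0.0264]
eef_rot: [0.046, 0.999, -0.0, 0.0]
force: [-0.4, 0.1, -0.5]
width: 0.0852
p [ 0.5139 -0.0088  0.0263] toolz [-1.e-04 -0.e+00 -1.e+00] F [-0.4 -0.5 -0.9]
pad [277. 243.] 0.71 tilt 16.75
[([236.0, 298.0], 464), ([280.0, 298.0], 500), ([323.0, 298.0], 422), ([239.0, 329.0], 376), ([280.0, 329.0], 406), ([320.0, 329.0], 364)]
15 [np.float64(288.0), np.float64(314.0)] 20 [np.float64(293.0), np.float64(317.0)] 25 [np.float64(298.0), np.float64(318.0)] 30 [np.float64(303.0), np.float64(320.0)]
```

```bash
python3 -m crank '[{"translation":[0,0,-15],"yaw":0},{"translation":[0,0,-35],"yaw":0},{"translation":[0,0,-40],"yaw":0},{"translation":[0,0,-40],"yaw":0},{"translation":[-15,0,-20],"yaw":0},{"translation":[0,0,0],"yaw":0},{"translation":[0,0,0],"yaw":0}]' 255
python3 - <<'E'
from h import *
c=get_calibration('wrist');w=snap('wrist','w20.png');s=snap('side','s20.png');o=get_obs();print(o['eef_pos'])
for q in ['rack_center','thumb_pad','catch_nose','lip_edge','tongue_tip']:
  for n in ['wrist','side']:
    for d in spot_point(n,q)[:1]: print(q,n,np.round(d['location']),round(d['confidence'],2),np.round(at_z(n,d['location'],{'thumb_pad':.056,'catch_nose':.0485,'lip_edge':.0295}.get(q,.038),c if n=='wrist' else None),4))
A=cv2.resize(w[60:270,180:380,::-1],(600,630)[:2] if 0 else (560,588),interpolation=cv2.INTER_CUBIC)
B=cv2.resize(s[215:265,225:305,::-1],(240,150),interpolation=cv2.INTER_CUBIC)
A=np.hstack([A,np.vstack([B,np.zeros((438,240,3),np.uint8)])]);cv2.imwrite('pics/v20.png',A)
E
```

```text
clock: 26.1
eef_pos: [0.5304, -0.0103, 0.1779]
eef_rot: [0.046, 0.999, -0.0, 0.002]
force: [-0.7, -0.6, 0.6]
width: 0.0005
[ 0.52722338 -0.00998265  0.17522476]
rack_center side [263. 230.] 0.81 [0.5273 0.0087 0.038 ]
thumb_pad wrist [278. 151.] 0.8 [ 0.4894 -0.008   0.056 ]
thumb_pad side [251. 228.] 0.72 [0.4914 0.0059 0.056 ]
catch_nose wrist [278. 131.] 0.56 [ 0.4735 -0.0063  0.0485]
catch_nose side [250. 232.] 0.47 [0.486  0.0028 0.0485]
lip_edge wrist [280. 229.] 0.91 [ 0.5654 -0.0134  0.0295]
lip_edge side [279. 232.] 0.61 [ 0.5694 -0.007   0.0295]
tongue_tip side [282. 237.] 0.71 [ 0.5626 -0.0452  0.038 ]
```

View pics/v20.png

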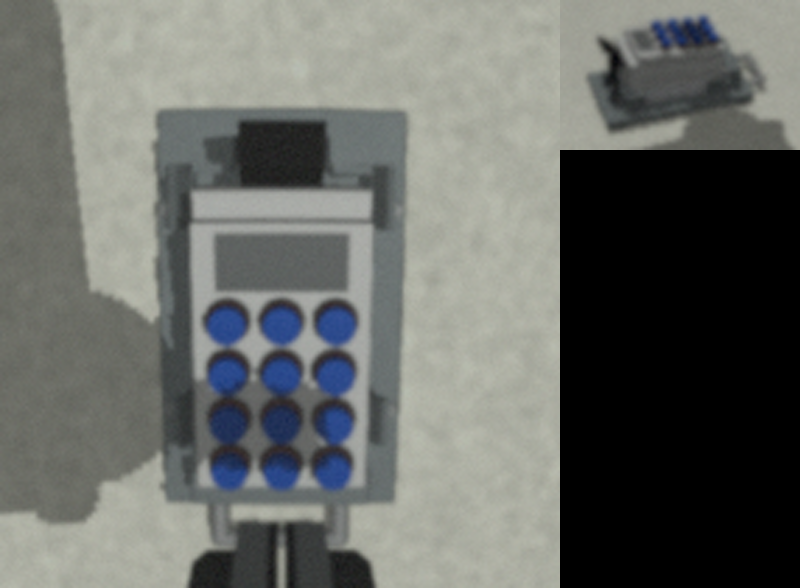

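```bash
python3 -m crank '[{"translation":[20,0,0],"yaw":0},{"translation":[21,0,0],"yaw":0},{"translation":[0,0,30],"yaw":0},{"translation":[0,0,30],"yaw":0},{"translation":[0,0,25],"yaw":0},{"translation":[0,0,10],"yaw":0},{"translation":[0,0,0],"yaw":0},{"translation":[0,0,0],"yaw":0},{"translation":[0,0,0],"yaw":0}]'
```

```text
clock: 27.45
eef_pos: [0.4889, -0.0064, 0.0824]
eef_rot: [0.046, 0.999, -0.0, 0.001]
force: [0.3, 0.0, 0.7]
width: -0.0004
```

```bash
python3 -m crank '[{"translation":[1.5,0,4],"yaw":0},{"translation":[0,0,3],"yaw":0},{"translation":[0,0,2],"yaw":0},{"translation":[0,0,0],"yaw":0},{"translation":[0,0,0],"yaw":0}]'
python3 -m crank '[{"translation":[0,0,2],"yaw":0},{"translation":[0,0,2],"yaw":0},{"translation":[0,0,0],"yaw":0},{"translation":[0,0,0],"yaw":0}]'
```

```text
clock: 27.87
eef_pos: [0.4864, -0.0062, 0.0727]
eef_rot: [0.046, 0.999, 0.0, 0.0]
force: [-0.3, -0.9, 0.4]
width: 0.0001
clock: 28.2
eef_pos: [0.4863, -0.0062, 0.0684]
eef_rot: [0.046, 0.999, 0.0, -0.0]
force: [-0.2, 0.0, 0.2]
width: 0.0
```

```bash
python3 -m crank '[{"translation":[0,0,2],"yaw":0},{"translation":[0,0,1],"yaw":0},{"translation":[0,0,0],"yaw":0},{"translation":[0,0,0],"yaw":0}]'
python3 -m crank '[{"translation":[0.5,0,2],"yaw":0},{"translation":[0.5,0,1],"yaw":0},{"translation":[0,0,0],"yaw":0},{"translation":[0,0,0],"yaw":0}]'
```

```text
clock: 28.53
eef_pos: [0.4863, -0.0062, 0.0655]
eef_rot: [0.046, 0.999, -0.0, -0.0]
force: [-0.5, 0.3, -0.2]
width: -0.0001
clock: 28.87
eef_pos: [0.4857, -0.0061, 0.0628]
eef_rot: [0.046, 0.999, 0.0, 0.0]
force: [-0.2, -0.1, 1.7]
width: -0.0001
```

```bash
python3 -m crank '[{"translation":[0.8,0,1.5],"yaw":0},{"translation":[0.8,0,1.5],"yaw":0},{"translation":[0,0,0],"yaw":0},{"translation":[0,0,0],"yaw":0}]'
python3 -m crank '[{"translation":[0.8,0,1.5],"yaw":0},{"translation":[0.8,0,1.5],"yaw":0},{"translation":[0,0,0],"yaw":0},{"translation":[0,0,0],"yaw":0}]'
python3 -m crank '[{"translation":[0,0,1.5],"yaw":0},{"translation":[0,0,1.5],"yaw":0},{"translation":[0,0,0],"yaw":0},{"translation":[0,0,0],"yaw":0}]'
```

```text
clock: 29.2
eef_pos: [0.4844, -0.006, 0.0597]
eef_rot: [0.046, 0.999, 0.0, 0.001]
force: [1.0, 0.8, 2.8]
width: -0.0
clock: 29.53
eef_pos: [0.4824, -0.0059, 0.0566]
eef_rot: [0.046, 0.999, -0.0, 0.0]
force: [1.3, 1.0, 1.8]
width: -0.0002
clock: 29.87
eef_pos: [0.4841, -0.006, 0.0559]
eef_rot: [0.046, 0.999, -0.0, 0.002]
force: [-1.0, 0.2, 22.6]
width: -0.0002
```

```bash
python3 -m crank '[{"translation":[-2,0,-5],"yaw":0},{"translation":[0,0,-25],"yaw":0},{"translation":[-10,0,-35],"yaw":0},{"translation":[-30,0,-35],"yaw":0},{"translation":[-30,0,-20],"yaw":0},{"translation":[0,0,-2],"yaw":0},{"translation":[0,0,0],"yaw":0},{"translation":[0,0,0],"yaw":0},{"translation":[0,0,0],"yaw":0}]'
python3 - <<'E'
from h import *
c=get_calibration('wrist');w=snap('wrist','w21.png');s=snap('side','s21.png');o=get_obs();print(np.round(o['eef_pos'],4),o['clock'])
for q in ['rack_center','thumb_pad','catch_nose','lip_edge']:
  for n in ['wrist','side']:
    for d in spot_point(n,q)[:1]: print(q,n,np.round(d['location'],1),round(d['confidence'],2),np.round(at_z(n,d['location'],{'thumb_pad':.056,'catch_nose':.0485,'lip_edge':.0295}.get(q,.038),c if n=='wrist' else None),4))
pk=np.array([.5153,-.0083]);h=np.radians(174.7);u=np.array([np.cos(h),np.sin(h)])
# brightness profile along the carrier axis at image column, rows per X with z
for f in ['w21.png','w20.png','w6.png']:
    g=cv2.cvtColor(cv2.imread('pics/'+f),cv2.COLOR_BGR2GRAY)
    print(f,'col281 rows60-180 step3:',g[60:180:3,279:284].mean(1).astype(int).tolist())
for X,z in [(43.5,.0485),(50,.062),(47,.048),(39,.056),(39,.048),(28,.056)]: print(X,z,np.round(proj('wrist',np.r_[pk+X/1e3*u,z],c),1))
E
```

```text
clock: 30.62
eef_pos: [0.5483, -0.0119, 0.1703]
eef_rot: [0.046, 0.999, 0.0, -0.003]
force: [0.1, 0.2, -0.1]
width: -0.0
[ 0.5487 -0.0119  0.1706] 30.7167
rack_center wrist [275.4 155.3] 0.89 [ 0.5109 -0.012   0.038 ]
rack_center side [259.7 234. ] 0.71 [ 0.5119 -0.0046  0.038 ]
thumb_pad wrist [278.3 124.8] 0.84 [ 0.4853 -0.0071  0.056 ]
catch_nose wrist [279.4 109.6] 0.88 [ 0.4731 -0.0051  0.0485]
catch_nose side [278.6 233.3] 0.43 [ 0.5548 -0.0382  0.0485]
lip_edge wrist [280.4 213.9] 0.71 [ 0.5649 -0.0127  0.0295]
lip_edge side [279.  235.4] 0.95 [ 0.5625 -0.0222  0.0295]
w21.png col281 rows60-180 step3: [173, 174, 179, 178, 173, 174, 173, 39, 30, 33, 31, 33, 31, 31, 33, 46, 178, 179, 166, 140, 108, 106, 107, 106, 107, 106, 129, 119, 77, 84, 83, 80, 81, 160, 59, 80, 82, 80, 78, 154]
w20.png col281 rows60-180 step3: [174, 177, 177, 176, 175, 173, 171, 174, 179, 174, 171, 176, 173, 114, 94, 36, 37, 33, 33, 34, 34, 31, 58, 165, 169, 170, 125, 165, 102, 97, 95, 95, 96, 95, 98, 150, 55, 69, 73, 72]
w6.png col281 rows60-180 step3: [154, 148, 152, 104, 22, 24, 22, 25, 23, 23, 21, 31, 55, 72, 94, 125, 154, 152, 153, 152, 152, 151, 151, 151, 150, 151, 149, 149, 149, 149, 149, 149, 148, 150, 147, 147, 147, 147, 147, 146]
43.5 0.0485 [280.4 108.1]
50 0.062 [280.4  98.9]
47 0.048 [280.4 103.8]
39 0.056 [280.4 113.4]
39 0.048 [280.3 113.7]
28 0.056 [280.3 127.3]
```

Run:
```python
from h import *
c0=get_calibration('wrist');o=get_obs();p0=np.array(o['eef_pos'])
pk=np.array([.5153,-.0083]);h=np.radians(174.7);u=np.array([np.cos(h),np.sin(h)])
for f,p in [('w6',(.5553,-.0131,.1776)),('w20',(.5273,-.01,.1752)),('w21',tuple(p0))]:
    c=dict(c0);T=np.array(c['world_from_camera']);T=T.copy();T[:3,3]+=np.array(p)-p0;c['world_from_camera']=T
    g=cv2.cvtColor(cv2.imread(f'pics/{f}.png'),cv2.COLOR_BGR2GRAY)[:,274:288].mean(1)
    b=np.where(g[60:140]<45)[0]+60;print(f,b[0],b[-1],[ [round(float((at_z('wrist',(280.4,r),z,c)[:2]-pk)@u*1e3),1) for r in (b[0]-.5,b[-1]+.5)] for z in (.0485,.058,.062)],g[b[-1]-1:b[-1]+14].astype(int))
```

```text
w6 71 94 [[67.8, 47.5], [66.3, 46.7], [65.7, 46.4]] [ 30  36  48  62  66  66  72  77  88  95  97 102 125 146 153]
w20 104 125 [[68.0, 49.8], [67.5, 50.0], [67.3, 50.0]] [ 34  40  59 102 145 164 166 169 169 170 170 170 166 150 125]
w21 81 104 [[63.0, 43.2], [61.8, 42.7], [61.3, 42.5]] [ 32  37  45  87 147 174 179 179 180 175 164 166 175 169 140]
```

```bash
python3 -c "
from bench import *
print(sign_off(), get_obs()['clock'])"
```

```text
the job is handed in; nothing more can be done
the job is handed in; nothing more can be done
```

The carrier is loaded and the job is handed in at about 31 s of the 64 s allowed. The rack is home under the catch as far as my checks show.

- **Plate:** I lowered it into the pocket until it touched. The picture afterwards showed it flat and centred.
- **Rack:** I gripped it by its sides and tipped it about 23° by pressing its rear end on top of the catch. I then slid the tongue under the lip until it touched the wall. After that I lowered the rear until it met the catch, let go, and pressed the thumb pad with closed fingers.

**Checks that agree:**
- The press stopped hard at 22.6 N with the pad 55.9 mm above the bench, against 56 mm expected when home.
- In the last wrist image the catch covers about 3 mm of the rack's rear step, with its edge about where it should be when shut.
- The arm is clear of everything at 0.17 m.

**Checks that are weaker or disagree:**
- The last check was by pixel measurement only, because I had used up my 12 picture views.
- The network put the rack 2 to 4 mm further toward the catch than its nominal place. The same pixel measure of the shut catch in an earlier image was also about 4 mm off.
- I sampled force only at the end of each short move, so I did not record the moment of the snap. The readings before the final stop were only about 3 N, lower than the 5 to 12 N expected.
- I did not check the bottles, column and well plate again at the end. The only contact forces I saw came from the bench, the carrier and the two parts.

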